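# Lock the bay that holds the scissors

## Task

Children are coming to the book-mending table, so lock the one bay of the sloped tool locker that has the scissors in it: turn its yellow wing fastener until the wing lines up with its slot (straight up and down the slope), push it fully in, then turn it a quarter turn clockwise, to its stop, so that it lies across the slope and cannot come out. Leave the fasteners of the other two bays standing out, do not disturb the other things on the table, and let go at the end.

Things in the scene. Friction and masses are not known exactly. Their poses are not given: they have to be found in the camera images.
- locker: Fixed blue tool locker, 310 mm wide (y), 240 deep (x), 45 high in front, 192 at the back. Origin: centre of underside; x points from the low front edge (which faces the left of the robot) to the high back; y points away from the robot. Its top is a flat slope rising 0.55 rad from the front edge (x -120, z 45 mm). Three bays in a row at y +100 (far from the robot), 0 (middle), -100 mm (near), each holding one item, shut in under a clear fixed cover.
- plate (a point): Middle of the white plate, the lower 100 mm of the locker's slope (50 mm up the slope, on its surface; x up the slope, y the locker's y, z square to the slope, outward). It carries one yellow wing fastener per bay, 55 mm up the slope, at y +100 (far), 0 (middle), -100 mm (near). All three start unlocked, standing out and turned away from their slots. A slot, 14 mm wide, runs straight up and down the slope under each.
- scissors: Scissors with red handles and steel blades, 140 x 75 x 10 mm, in one of the three bays (which one changes), seen through the clear cover, out of reach. Origin: centre of the underside, 75 mm above the table, at about x = 40 mm in the locker's frame and within 10 mm of the middle of the bay in y; x axis towards the tips.
- tape: Roll of green tape, 86 mm across, 24 mm high, lying in another bay. Origin: centre of its underside.
- stapler: Blue and black stapler, 120 x 34 x 23 mm, lying in the remaining bay. Origin: centre of its underside.
- wing_far (a point): Grip point of the far bay's yellow wing: on its turning axis, 14 mm below its top. The wing is a bar 56 mm long (x of this frame, turns with it), 12 thick (y; grip across this), 36 tall (z, square to the slope, outward) on a 38 mm disc. This point is 42 mm off the slope standing out (wing 20 to 56 mm off it), 28 mm pushed in (wing 6 to 42).
- push_far (a joint): How far the far fastener is pushed in, square to the slope, in m: 0 out (start), 0.014 fully in. About 2.5 N of friction, no spring, stays where left. A steel crossbar under the wing (30 x 6 mm, parallel to it) passes the plate's slot only with the wing within 0.2 rad of the slot's line; otherwise it stops after 1 mm.
- turn_far (a joint): Turn of the far wing in rad, clockwise positive, seen from outside looking at the slope: 0 in line with the slot (wing straight up and down the slope; a stop there), 1.5 the other stop (wing level across the slope). Light friction, stays where left. Turns freely standing out, or pushed in beyond 0.012 m, where the crossbar catches behind the plate.
- wing_near (a point): Grip point of the near bay's yellow wing: on its turning axis, 14 mm below its top. The wing is a bar 56 mm long (x of this frame, turns with it), 12 thick (y; grip across this), 36 tall (z, square to the slope, outward) on a 38 mm disc. This point is 42 mm off the slope standing out (wing 20 to 56 mm off it), 28 mm pushed in (wing 6 to 42).
- push_near (a joint): How far the near fastener is pushed in, square to the slope, in m: 0 out (start), 0.014 fully in. About 2.5 N of friction, no spring, stays where left. A steel crossbar under the wing (30 x 6 mm, parallel to it) passes the plate's slot only with the wing within 0.2 rad of the slot's line; otherwise it stops after 1 mm.
- turn_near (a joint): Turn of the near wing in rad, clockwise positive, seen from outside looking at the slope: 0 in line with the slot (wing straight up and down the slope; a stop there), 1.5 the other stop (wing level across the slope). Light friction, stays where left. Turns freely standing out, or pushed in beyond 0.012 m, where the crossbar catches behind the plate.
- wing_middle (a point): Grip point of the middle bay's yellow wing: on its turning axis, 14 mm below its top. The wing is a bar 56 mm long (x of this frame, turns with it), 12 thick (y; grip across this), 36 tall (z, square to the slope, outward) on a 38 mm disc. This point is 42 mm off the slope standing out (wing 20 to 56 mm off it), 28 mm pushed in (wing 6 to 42).
- push_middle (a joint): How far the middle fastener is pushed in, square to the slope, in m: 0 out (start), 0.014 fully in. About 2.5 N of friction, no spring, stays where left. A steel crossbar under the wing (30 x 6 mm, parallel to it) passes the plate's slot only with the wing within 0.2 rad of the slot's line; otherwise it stops after 1 mm.
- turn_middle (a joint): Turn of the middle wing in rad, clockwise positive, seen from outside looking at the slope: 0 in line with the slot (wing straight up and down the slope; a stop there), 1.5 the other stop (wing level across the slope). Light friction, stays where left. Turns freely standing out, or pushed in beyond 0.012 m, where the crossbar catches behind the plate.
- canister: White wipes canister with a yellow lid, 100 mm across, 187 mm tall, loose, a bystander not to be disturbed. Origin: centre of its underside.
- spray: White spray bottle with a green trigger head, 72 mm across, 205 mm tall, loose, a bystander not to be disturbed. Origin: centre of its underside.
- pencils: Black pencil cup full of coloured pencils, 76 mm across, about 170 mm tall, loose, a bystander not to be disturbed. Origin: centre of its underside.
- book: Red hardback book lying flat, 150 x 210 x 20 mm, loose, a bystander not to be disturbed. Origin: centre of its underside.
- glue_bowl: Metal bowl of glue sticks, 100 mm across, about 60 mm tall, loose, a bystander not to be disturbed. Origin: centre of its underside.
- ruler: Red ruler lying flat, 300 x 32 x 6 mm, loose, a bystander not to be disturbed. Origin: centre of its underside.

How it is judged:
By the outcome, as a careful person would: the job done as asked, in the order asked, and still so for the second after the job is handed in, with the robot touching nothing.
It also fails if it takes over 38 s, if anything falls off the work surface, if the arm or the gripper's body presses on something with over 40 N, if the wrist force passes 120 N, or if a joint passes its speed limit or range.

## Robot

A 6-joint arm with a two-finger parallel gripper is mounted at the origin on the work surface. World frame = base frame: x ahead of the robot, y to its left, z up, the work surface at z = 0. Lengths are in m, angles in rad, forces in N, time in s.
With the tool pointing down it reaches from about 0.225 to 0.875 m from the base axis. Payload 3.4 kg.
Tool frame: the origin (TCP) lies at the very end of the fingers, on their centre line; the grasp point (between the pads) lies 19 mm behind it; z points along the fingers, y is the line along which they close (so a half turn about z gives the same grasp; the last joint's range is limited). The gripper opens to 85 mm and grips with 20 to 120 N. Pads are 22 mm wide; open, the fingers measure 114 mm over their backs; the gripper's body (76 mm by 85 mm) begins 54 mm behind the grasp point. The pads swing forward as they close: fully open they stand 13 mm farther back than shut.
Start: joints at [1.012, 0.276, 1.505, -0, 1.361, -0.121], TCP at [0.244, 0.521, 0.231] pointing down, gripper open.
Joint ranges: [-2.89, 2.89], [-0.75, 2.08], [0.22, 2.7], [-1.18, 4.32], [0.11, 2.71], [-2.7, 2.7]. Speed limits (rad/s): [2.57, 2.57, 3.14, 3.14, 3.14, 3.14].

## Interface

Orientations are given as a rotation vector (axis times angle).
In Python, from cell import env gives the robot as it stands. The module is installed in compiled form; this text tells all that it offers.
- The arm moves only by the tool drive_tool, never from a script. Its argument "motion" is a list of rows, each a list of 7 numbers: the shift along the tool's x, y, z in mm, then the turn, a rotation vector about the tool's x, y, z in degrees, then the finger opening in mm, from 0 to 85.4. A call has 1 to 20 rows; each row shifts and turns the commanded pose from where the row before left it, along the tool's axes as they then stand; what a row does not reach is not made up. A row lasts 1/10 s, in which the tool goes at most 50 mm and 8.59 degrees, less where a joint would pass 70% of its speed; a pose out of reach is approached as far as the arm can. A call with a gripper value outside its range is refused whole. The fingers move at their own pace and stop on an object; the grip force is fixed at half the most. Time passes only in rows, so rows that do not move let the fingers close. It gives the time, the measured TCP pose, the force, the opening and the grip force at its end, in the units of the state.
- env.read_state(): the state, without advancing time (a new reading comes with each control period).
- env.grab_frame(name): name is "side" or "top" or "wrist"; returns a dict with "img" (420x560x3 uint8, red, green, blue), "fx", "fy", "cx", "cy" (pixels), "T" (4x4, takes a point from camera to world coordinates); the wrist camera has in their place "hand_eye" (4x4, takes a point from camera to tool coordinates, whose origin is the TCP and whose axes are the flange's). Camera axes: x right, y down, z forward; pixel columns grow to the right and rows downward; lengths in m; the calibration is good to about 2 mm. A picture is of the moment at which its call begins: read the wrist's pose just before it. There is no depth.
- env.sign_off(): hands the job in; it is judged then, once.
The state is a dict: "clock": time; "joints": joint angles; "qvel": joint speeds; "joint_efforts": joint torques, N m; "ee_pos": TCP position; "tool_rot": TCP orientation; "contact_force": force on the tool from outside, world axes, zero at the start; "torque": the same for the moment, N m; "grip_width": opening from 0.0 (shut) to 1.0 (fully open); "finger_force": force on a finger pad.
Only numpy, scipy, OpenCV 4.12 (cv2) and the standard library are available. Lean on these libraries where they do the work, as an engineer would, in place of code of your own. Each camera call takes 0.05 s, during which the arm holds its last target. There are 200 camera calls.

## Working session

There is one attempt and no reset: what is moved stays moved. The work goes in short steps, Python scripts to look and compute and a tool call to move; the robot and the scene stay as the last step left them, time stands still between calls to the robot, and variables do not carry over. Pictures are saved under pics/ and viewed, at most 10 in all, crops included, and the job is handed in when it is done.

Besides the shell and the picture viewer there is one more tool, called after "Emit:" as name(argument=value, ...), one argument or row to a line, values as JSON. drive_tool: Moves the arm, as the interface text tells. Its arguments: {"type":"object","properties":{"motion":{"type":"array","items":{"type":"array","items":{"type":"number"}}}},"required":["motion"]}

```bash
mkdir -p pics; python3 - <<'E'
from cell import env
import cv2,numpy as np
s=env.read_state();print(s)
for n in("top","side"):
    f=env.grab_frame(n);cv2.imwrite(f"pics/{n}0.png",f["img"][:,:,::-1])
    np.savez(f"{n}0.npz",**f)
    print(n,f["fx"],f["fy"],f["cx"],f["cy"],np.round(f["T"],4).tolist())
f=env.grab_frame("wrist");print(np.round(f["hand_eye"],4).tolist(),f["fx"])
E
```

```text
{'clock': 0.0, 'joints': array([ 1.01203241e+00,  2.76610390e-01,  1.50612790e+00, -1.87784674e-05,
        1.36070174e+00, -1.21017266e-01]), 'qvel': array([ 1.05120998e-03,  1.63280804e-03,  9.51243612e-05, -2.76773985e-04,
       -1.02960130e-03, -8.87199809e-05]), 'joint_efforts': array([-6.93330512e-04, -4.16776335e+01, -2.45802212e+01, -3.67527982e-04,
        1.13177451e-02, -2.39163164e-06]), 'ee_pos': array([0.24348135, 0.52032407, 0.23043302]), 'tool_rot': array([-6.81997650e-01, -3.06605862e+00,  2.74493543e-03]), 'contact_force': array([-0.43935933,  0.24844588, -0.3856918 ]), 'torque': array([ 0.0122264 ,  0.01232742, -0.00642339]), 'finger_force': 0.0, 'grip_width': 1.0009154386416086}
top 509.89406223699035 509.89406223699035 275.46879574754774 208.92852966950886 [[0.0088, -0.993, 0.1175, 0.3711], [-0.9999, -0.0076, 0.0113, 0.0599], [-0.0103, -0.1176, -0.993, 1.4195], [0.0, 0.0, 0.0, 1.0]]
side 536.187495977387 536.187495977387 282.0549005052277 208.20721433300437 [[0.9492, -0.2083, 0.236, 0.2103], [-0.3146, -0.6547, 0.6873, -0.949], [0.0113, -0.7266, -0.687, 1.0927], [0.0, 0.0, 0.0, 1.0]]
[[-0.0009, -0.9627, -0.2705, 0.0676], [1.0, -0.0007, -0.0009, -0.0003], [0.0007, -0.2705, 0.9627, -0.1438], [0.0, 0.0, 0.0, 1.0]] 289.44151946077045
```

View pics/top0.png

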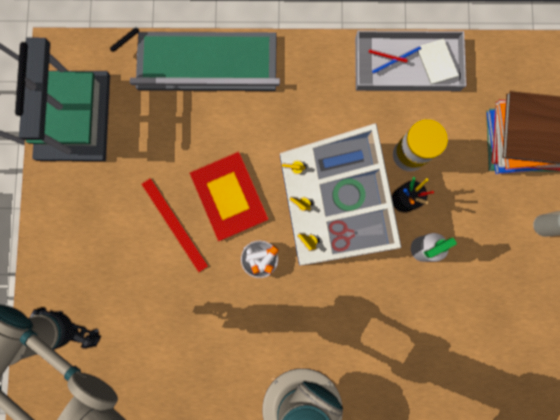

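View pics/side0.png

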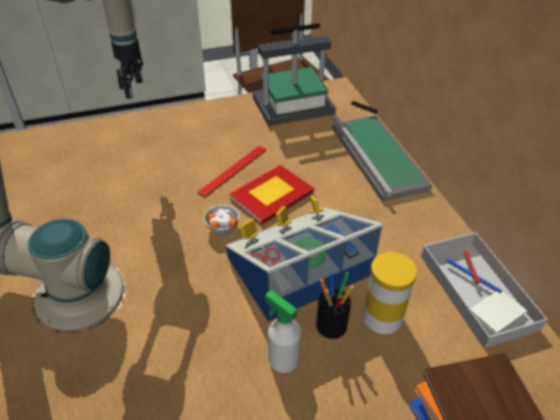

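The scissors (342,234) are in the near bay, whose wing is at (310,242) in the top view. The locker's top corners are at about (281,153), (376,125), (399,247) and (300,263). I'll zoom in on this area to refine those positions.

```bash
python3 - <<'E'
import cv2
a=cv2.imread("pics/top0.png")[115:275,270:410]
a=cv2.resize(a,None,fx=3.7,fy=3.7,interpolation=cv2.INTER_CUBIC)
b=cv2.imread("pics/side0.png")[190:320,220:390]
cv2.imwrite("pics/topc.png",a)
E
```

```text
(no output)
```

View pics/topc.png

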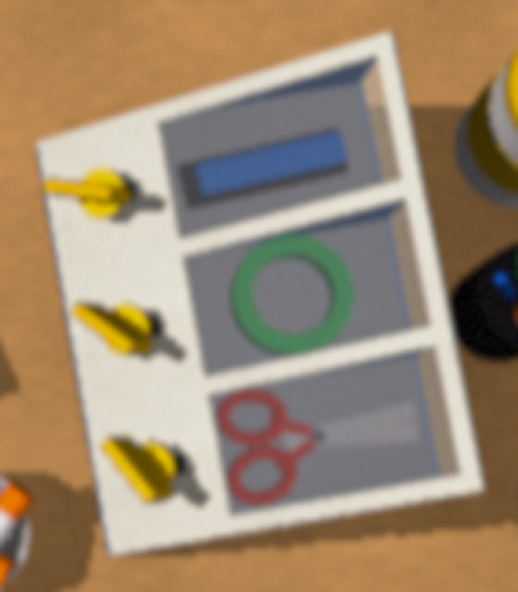

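The scissors are in the bottom (near) bay. The plate corners in the crop are (37,143), (391,32), (483,490) and (110,553). The near wing's bar runs from about (107,440) to (150,497), turned away from its slot. Next I'll fit the locker pose and the near wing's turn, using the yellow masks from both cameras.

```bash
cat > h.py <<'E'
import numpy as np,cv2
from scipy.spatial.transform import Rotation as R
from scipy.optimize import least_squares
A=.55
def locker(p): # 4x4 locker->world
    T=np.eye(4);T[:3,:3]=R.from_euler('z',p[2]).as_matrix();T[:2,3]=p[:2];return T
L2P=np.eye(4);L2P[:3,:3]=R.from_euler('y',-A).as_matrix();L2P[:3,3]=[-.12,0,.045] # slope frame at front edge
def proj(f,P):
    T=np.linalg.inv(f["T"]);q=P@T[:3,:3].T+T[:3,3]
    return np.c_[f["fx"]*q[:,0]/q[:,2]+f["cx"],f["fy"]*q[:,1]/q[:,2]+f["cy"]]
def tf(T,P):return P@T[:3,:3].T+T[:3,3]
def bar(phi,y,push=0):
    B=np.array([[a*.028,b*.006,c] for a in(-1,1) for b in(-1,1) for c in(.020-push,.056-push)])
    return B@R.from_euler('z',-phi).as_matrix().T+[.055,y,0]
def disc(y,push=0,z0=.014,z1=.020):
    t=np.linspace(0,2*np.pi,40)
    return np.array([[.055+.019*np.cos(a),y+.019*np.sin(a),z-push] for a in t for z in(z0,z1)])
def mask(f):
    h=cv2.cvtColor(f["img"],cv2.COLOR_RGB2HSV);return ((h[...,0]>18)&(h[...,0]<34)&(h[...,1]>170)&(h[...,2]>60))
def model(f,TP,phi,y,push=0,S=4):
    m=np.zeros((420*S,560*S),np.uint8)
    for P in(bar(phi,y,push),disc(y,push)):
        h=cv2.convexHull(((proj(f,tf(TP,P))+.5)*S).astype(np.int32));cv2.fillConvexPoly(m,h,255)
    return cv2.resize(m,(560,420),interpolation=cv2.INTER_AREA)/255.
def fitphi(f,TP,y,push=0):
    c=proj(f,tf(TP,np.array([[.055,y,.03]])))[0].astype(int)
    s=np.s_[c[1]-22:c[1]+22,c[0]-22:c[0]+22];m=mask(f)[s]
    ph=np.arange(-.1,1.65,.05);e=[np.abs(model(f,TP,p,y,push)[s]-m).sum() for p in ph]
    i=np.argsort(e)[:3];return [(round(ph[k],2),round(e[k],1)) for k in i],m.sum()
def load(n):return dict(np.load(n+".npz"))
E
python3 - <<'E'
from h import *
f=load("top0");g=load("side0")
c=np.array([[280,153.6],[375.7,123.6],[400.5,247.4],[299.7,264.5]])-.25
P=np.array([[-.12,.155,.045],[.12,.155,.192],[.12,-.155,.192],[-.12,-.155,.045]])
r=least_squares(lambda p:(proj(f,tf(locker(p),P))-c).ravel(),[.45,0,-1.5],x_scale=[.1,.1,.1])
print("locker",r.x,"res",r.fun.round(1));print("side corners",proj(g,tf(locker(r.x),P)).round())
np.save("lk.npy",r.x);TP=locker(r.x)@L2P
for y in(.1,0,-.1):print(y,fitphi(f,TP,y),fitphi(g,TP,y))
print("grip",tf(TP,np.array([[.055,-.1,.042]])),"n",TP[:3,2],"u",TP[:3,0],"v",TP[:3,1])
E
```

```text
locker [ 0.55761516 -0.08059976 -1.39233907] res [ 0.  -0.4  0.  -0.2  0.   0.  -0.   0.5]
side corners [[325. 207.]
 [383. 224.]
 [267. 271.]
 [226. 245.]]
0.1 ([(np.float64(0.4), np.float64(77.1)), (np.float64(0.35), np.float64(77.5)), (np.float64(0.45), np.float64(79.1))], np.int64(144)) ([(np.float64(0.45), np.float64(62.6)), (np.float64(0.4), np.float64(65.2)), (np.float64(0.5), np.float64(72.4))], np.int64(97))
0 ([(np.float64(0.6), np.float64(82.9)), (np.float64(0.55), np.float64(84.9)), (np.float64(0.65), np.float64(87.5))], np.int64(159)) ([(np.float64(0.7), np.float64(174.1)), (np.float64(0.65), np.float64(174.5)), (np.float64(0.75), np.float64(178.8))], np.int64(278))
-0.1 ([(np.float64(0.75), np.float64(79.6)), (np.float64(0.65), np.float64(81.3)), (np.float64(0.7), np.float64(81.4))], np.int64(190)) ([(np.float64(0.85), np.float64(62.3)), (np.float64(0.8), np.float64(63.4)), (np.float64(0.9), np.float64(66.4))], np.int64(234))
grip [[ 0.44232833 -0.00479663  0.10955383]] n [-0.09278302  0.51438629  0.85252452] u [ 0.15133294 -0.83898534  0.52268723] v [0.98411872 0.17751154 0.        ]
```

```bash
cat >> h.py <<'E'
def target(phi,h,sgn,y=-.1,lat=(0,0)):
    TP=locker(np.load("lk.npy"))@L2P;u,v,n=TP[:3,:3].T
    x=sgn*(np.cos(phi)*u-np.sin(phi)*v);z=-n
    return tf(TP,np.array([[.055+lat[0],y+lat[1],h]]))[0],np.c_[x,np.cross(z,x),z]
def delta(s,p,M):
    M0=R.from_rotvec(s["tool_rot"]).as_matrix()
    return R.from_matrix(M0.T@M).as_rotvec(degrees=True), (p-s["ee_pos"])@M*1000,(p-s["ee_pos"])@M0*1000
E
python3 - <<'E'
from h import *
from cell import env
s=env.read_state();M0=R.from_rotvec(s["tool_rot"]).as_matrix();print(M0.round(2))
for sg in(1,-1):
    for phi in(.8,0,1.5):
        p,M=target(phi,.145,sg);d=delta(s,p,M);print(sg,phi,d[0].round(2),np.linalg.norm(d[0]).round(1),"shift after turn",d[1].round(1),p.round(3))
f=load("top0")
# bowl centre at z~.05
d=f["T"][:3,:3]@[(260-f["cx"])/f["fx"],(260-f["cy"])/f["fy"],1];o=f["T"][:3,3];print("bowl",o+d*(.05-o[2])/d[2])
E
```

```text
[[-0.91  0.42 -0.  ]
 [ 0.42  0.91 -0.  ]
 [ 0.   -0.   -1.  ]]
1 0.8 [ 33.97   2.57 -77.32] 84.5 shift after turn [ 210.5 -363.6  288.8] [0.433 0.048 0.197]
1 0 [  34.26   17.64 -121.54] 127.5 shift after turn [ 407.5 -102.4  288.8] [0.433 0.048 0.197]
1 1.5 [ 30.87  -8.69 -38.34] 50.0 shift after turn [ -73.3 -413.7  288.8] [0.433 0.048 0.197]
-1 0.8 [  2.7  -35.68  97.72] 104.1 shift after turn [-210.5  363.6  288.8] [0.433 0.048 0.197]
-1 0 [ 14.95 -29.03  53.28] 62.5 shift after turn [-407.5  102.4  288.8] [0.433 0.048 0.197]
-1 1.5 [-11.04 -39.21 136.22] 142.2 shift after turn [ 73.3 413.7 288.8] [0.433 0.048 0.197]
bowl [0.39541119 0.11553226 0.05      ]
```

Emit:
drive_tool(
  motion=[
    [0,0,0,0.19,-2.55,6.98,60],
    [0,0,0,0.19,-2.55,6.98,60],
    [0,0,0,0.19,-2.55,6.98,60],
    [0,0,0,0.19,-2.55,6.98,60],
    [0,0,0,0.19,-2.55,6.98,60],
    [0,0,0,0.19,-2.55,6.98,60],
    [0,0,0,0.19,-2.55,6.98,60],
    [0,0,0,0.19,-2.55,6.98,60],
    [0,0,0,0.19,-2.55,6.98,60],
    [0,0,0,0.19,-2.55,6.98,60],
    [0,0,0,0.19,-2.55,6.98,60],
    [0,0,0,0.19,-2.55,6.98,60],
    [0,0,0,0.19,-2.55,6.98,60],
    [0,0,0,0.19,-2.55,6.98,60],
    [0,0,0,0,0,0,60],
  ],
)

```text
clock: 1.65
ee_pos: [0.2443, 0.5213, 0.2296]
tool_rot: [2.319, 1.191, -0.215]
contact_force: [0.2, 0.0, -0.3]
grip_width: 0.699
finger_force: 0.0
```

```bash
cat > d.py <<'E'
import sys
from h import *
from cell import env
s=env.read_state();a=[float(x) for x in sys.argv[1:]]
p,M=target(a[0],a[1],-1,lat=a[2:4] if len(a)>3 else (0,0));d=delta(s,p,M)
print("t",s["clock"],"q",s["joints"].round(2),"p",s["ee_pos"].round(4),"rot",d[0].round(2),"shift(now axes)",d[2].round(1),"F",s["contact_force"].round(1),s["grip_width"],s["finger_force"])
E
python3 d.py .8 .145
```

```text
t 1.65 q [ 1.19  0.56  1.19 -0.3   1.87  1.79] p [0.2443 0.5213 0.2296] rot [ 0.04  0.02 -0.02] shift(now axes) [-211.7  363.7  288.7] F [ 0.2  0.  -0.3] 0.6991523243495229 0.0
```

Emit:
drive_tool(
  motion=[
    [-15.1,26,20.6,0,0,0,60],
    [-15.1,26,20.6,0,0,0,60],
    [-15.1,26,20.6,0,0,0,60],
    [-15.1,26,20.6,0,0,0,60],
    [-15.1,26,20.6,0,0,0,60],
    [-15.1,26,20.6,0,0,0,60],
    [-15.1,26,20.6,0,0,0,60],
    [-15.1,26,20.6,0,0,0,60],
    [-15.1,26,20.6,0,0,0,60],
    [-15.1,26,20.6,0,0,0,60],
    [-15.1,26,20.6,0,0,0,60],
    [-15.1,26,20.6,0,0,0,60],
    [-15.1,26,20.6,0,0,0,60],
    [-15.1,26,20.6,0,0,0,60],
    [0,0,0,0,0,0,60],
    [0,0,0,0,0,0,60],
  ],
)

```text
clock: 3.25
ee_pos: [0.4322, 0.0474, 0.1987]
tool_rot: [2.321, 1.191, -0.213]
contact_force: [-0.0, 0.5, 0.3]
grip_width: 0.701
finger_force: 0.0
```

```bash
python3 d.py .8 .145; python3 - <<'E'
from h import *
from cell import env
s=env.read_state();f=env.grab_frame("wrist")
W=np.eye(4);W[:3,:3]=R.from_rotvec(s["tool_rot"]).as_matrix();W[:3,3]=s["ee_pos"]
f["T"]=W@f["hand_eye"];np.savez("w1.npz",**f)
TP=locker(np.load("lk.npy"))@L2P
im=f["img"][:,:,::-1].copy()
for phi,c in((.8,(255,0,0)),):
    h=cv2.convexHull(proj(f,tf(TP,bar(phi,-.1))).astype(np.float32)).astype(int);cv2.polylines(im,[h],True,c,1)
cv2.imwrite("pics/w1.png",im)
E
```

```text
t 3.25 q [ 0.38  0.18  1.87 -0.56  1.27  1.22] p [0.4322 0.0474 0.1987] rot [-0.03 -0.11 -0.05] shift(now axes) [ 1.3 -0.5  0.8] F [-0.   0.5  0.3] 0.7005833236807254 0.0
```

View pics/w1.png

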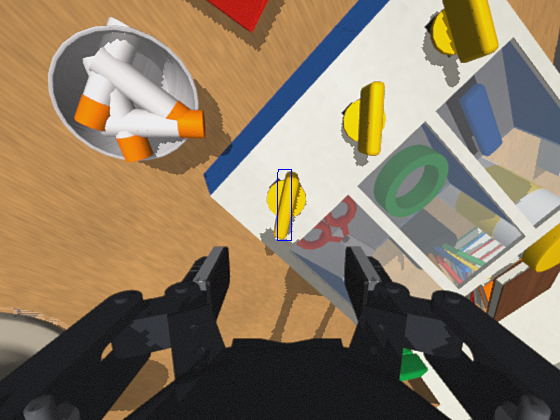

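The wrist view shows the near wing centred at about (286,205), on top of the projected model. It is turned a few degrees clockwise from the assumed angle. I'll fit the turn and offset numerically.

```bash
python3 - <<'E'
from h import *
f=load("w1");TP=locker(np.load("lk.npy"))@L2P
m=mask(f).astype(float);s=np.s_[150:262,240:330]
from scipy.optimize import minimize
def cost(q,draw=False):
    a=np.zeros((420*4,560*4),np.uint8);o=np.array([q[1],q[2],0])/1000
    for P in(bar(q[0],-.1)+o,disc(-.1)+o):
        cv2.fillConvexPoly(a,cv2.convexHull(((proj(f,tf(TP,P))+.5)*4).astype(np.int32)),255)
    a=cv2.resize(a,(560,420),interpolation=cv2.INTER_AREA)/255.
    return np.abs(a-m)[s].sum()
for st in(.75,.9,1.05):
    r=minimize(cost,[st,0,0],method="Nelder-Mead",options=dict(initial_simplex=[[st,0,0],[st+.15,0,0],[st,4,0],[st,0,4]]))
    print(r.x.round(3),r.fun,m[s].sum())
E
```

```text
[0.992 0.896 0.029] 199.5254901960784 1519.0
[ 0.987  0.963 -0.281] 202.72156862745095 1519.0
[0.993 0.912 0.008] 199.52941176470586 1519.0
```

Emit:
drive_tool(
  motion=[
    [0.5,0,0,0,0,5.5,55],
    [0,0,10,0,0,5.4,50],
    [0,0,20,0,0,0,50],
    [0,0,20,0,0,0,50],
    [0,0,20,0,0,0,50],
    [0,0,20,0,0,0,50],
    [0,0,15,0,0,0,50],
    [0,0,10,0,0,0,50],
    [0,0,0,0,0,0,50],
    [0,0,0,0,0,0,50],
  ],
)

```text
clock: 4.3
ee_pos: [0.4442, -0.01, 0.1007]
tool_rot: [2.414, 0.964, -0.143]
contact_force: [0.8, -0.4, 0.8]
grip_width: 0.586
finger_force: 0.0
```

```bash
python3 d.py .99 .025 .0009 0
```

```text
t 4.3 q [ 0.25  0.28  2.04 -0.68  0.98  1.49] p [ 0.4442 -0.01    0.1007] rot [ 0.03 -0.15 -0.01] shift(now axes) [-1.3  0.2  6.6] F [ 0.8 -0.4  0.8] 0.5862487062278705 0.0
```

Emit:
drive_tool(
  motion=[
    [-1,0,5,0,0,0,50],
    [0,0,1,0,0,0,30],
    [0,0,0,0,0,0,10],
    [0,0,0,0,0,0,0],
    [0,0,0,0,0,0,0],
    [0,0,0,0,0,0,0],
    [0,0,0,0,0,0,0],
    [0,0,0,0,0,0,0],
    [0,0,0,0,0,0,0],
  ],
)

```text
clock: 5.2
ee_pos: [0.4432, -0.0141, 0.0952]
tool_rot: [2.416, 0.962, -0.145]
contact_force: [-2.9, 3.6, -0.7]
grip_width: 0.133
finger_force: 60.3
```

```bash
python3 d.py .99 .025 .0009 0
```

```text
t 5.2 q [ 0.24  0.28  2.05 -0.68  0.97  1.5 ] p [ 0.4432 -0.0141  0.0952] rot [-0.07 -0.09 -0.07] shift(now axes) [ 0.4  0.9 -0.1] F [-2.9  3.6 -0.7] 0.13301796852062703 60.277660489082336
```

Emit:
drive_tool(
  motion=[
    [0,0,0,0,0,-6,0],
    [0,0,0,0,0,-7,0],
    [0,0,0,0,0,-7,0],
    [0,0,0,0,0,-7,0],
    [0,0,0,0,0,-7,0],
    [0,0,0,0,0,-7,0],
    [0,0,0,0,0,-7,0],
    [0,0,0,0,0,-5,0],
    [0,0,0,0,0,-3,0],
    [0,0,0,0,0,0,0],
    [0,0,0,0,0,0,0],
  ],
)

```text
clock: 6.3
ee_pos: [0.4444, -0.0142, 0.0955]
tool_rot: [1.73, 2.042, -0.476]
contact_force: [0.3, 0.6, -3.9]
grip_width: 0.128
finger_force: 59.7
```

```bash
python3 d.py 0 .011 .0009 0; python3 -c "
from cell import env;print(env.read_state()['torque'])"
```

```text
t 6.3 q [ 0.24  0.28  2.05 -0.69  0.97  0.52] p [ 0.4444 -0.0142  0.0955] rot [ 0.16 -0.07 -0.83] shift(now axes) [-0.  -0.4 14. ] F [ 0.3  0.6 -3.9] 0.12797540846111058 59.743807911872864
[0.81748553 0.00183409 0.15934908]
```

Emit:
drive_tool(
  motion=[
    [0,0,2,0,0,0,0],
    [0,0,3,0,0,0,0],
    [0,0,3,0,0,0,0],
    [0,0,3,0,0,0,0],
    [0,0,2,0,0,0,0],
    [0,0,1.5,0,0,0,0],
    [0,0,0,0,0,0,0],
    [0,0,0,0,0,0,0],
  ],
)

```text
clock: 7.1
ee_pos: [0.4457, -0.0213, 0.0839]
tool_rot: [1.731, 2.042, -0.476]
contact_force: [-1.7, 9.2, 7.2]
grip_width: 0.127
finger_force: 61.8
```

```bash
python3 d.py 0 .011 .0009 0
```

```text
t 7.1 q [ 0.23  0.3   2.07 -0.71  0.93  0.54] p [ 0.4457 -0.0213  0.0839] rot [ 0.18 -0.08 -0.85] shift(now axes) [ 0.  -0.4  0.3] F [-1.7  9.2  7.2] 0.12698935754960908 61.78345084190369
```

Emit:
drive_tool(
  motion=[
    [0,0,1,0,0,0,0],
    [0,0,1,0,0,0,0],
    [0,0,0,0,0,0,0],
    [0,0,0,0,0,0,0],
  ],
)

```text
clock: 7.5
ee_pos: [0.4458, -0.0215, 0.0837]
tool_rot: [1.732, 2.04, -0.473]
contact_force: [-8.4, 19.0, 23.0]
grip_width: 0.132
finger_force: 64.8
```

```bash
python3 d.py 0 .011 .0009 0
```

```text
t 7.5 q [ 0.23  0.3   2.07 -0.71  0.93  0.54] p [ 0.4458 -0.0215  0.0837] rot [ 0.23 -0.1  -0.97] shift(now axes) [ 0.1 -0.5  0. ] F [-8.4 19.  23. ] 0.1320666780736328 64.83040452003479
```

Emit:
drive_tool(
  motion=[
    [0,0,-1.5,0,0,0,0],
    [0,0,0,0,0,5,0],
    [0,0,0,0,0,7,0],
    [0,0,0,0,0,7,0],
    [0,0,0,0,0,7,0],
    [0,0,0,0,0,7,0],
    [0,0,0,0,0,7,0],
    [0,0,0,0,0,7,0],
    [0,0,0,0,0,7,0],
    [0,0,0,0,0,7,0],
    [0,0,0,0,0,7,0],
    [0,0,0,0,0,7,0],
    [0,0,0,0,0,6,0],
    [0,0,0,0,0,4,0],
    [0,0,0,0,0,2,0],
    [0,0,0,0,0,0,0],
    [0,0,0,0,0,0,0],
  ],
)

```text
clock: 9.2
ee_pos: [0.4441, -0.0207, 0.0832]
tool_rot: [2.58, 0.282, 0.052]
contact_force: [-7.1, 17.2, 13.4]
grip_width: 0.132
finger_force: 63.4
```

```bash
python3 d.py 1.5 .011 .0009 0; python3 -c "
from cell import env;print(env.read_state()['torque'])"
```

```text
t 9.2 q [ 0.23  0.3   2.07 -0.7   0.93  2.06] p [ 0.4441 -0.0207  0.0832] rot [-0.15 -0.07 -1.84] shift(now axes) [1.1 1.1 0.2] F [-7.1 17.2 13.4] 0.13229036720672482 63.3715957403183
[1.48588971 1.18404452 0.09836502]
```

Emit:
drive_tool(
  motion=[
    [0,0,0,0,0,2,0],
    [0,0,0,0,0,1,0],
    [0,0,0,0,0,0,0],
    [0,0,0,0,0,0,0],
  ],
)

```text
clock: 9.6
ee_pos: [0.444, -0.0207, 0.0832]
tool_rot: [2.586, 0.218, 0.071]
contact_force: [-7.8, 16.0, 13.4]
grip_width: 0.133
finger_force: 70.0
```

```bash
python3 d.py 1.5 .011 .0009 0; python3 -c "
from cell import env;s=env.read_state();print(s['torque'])
from h import *
print(R.from_rotvec(s['tool_rot']).inv().apply(s['torque']),R.from_rotvec(s['tool_rot']).inv().apply(s['contact_force']))"
```

```text
t 9.6 q [ 0.23  0.3   2.07 -0.7   0.93  2.11] p [ 0.444  -0.0207  0.0832] rot [-0.13 -0.08 -4.68] shift(now axes) [1.2 1.  0.2] F [-7.8 16.  13.4] 0.13339911961830822 69.9941611289978
[1.53497752 1.64573897 0.76346517]
[ 1.79625386 -0.77196175 -1.35094002] [ -4.92748519  -7.61020394 -20.36633271]
```

Emit:
drive_tool(
  motion=[
    [0,0,-0.5,0,0,-1,0],
    [0,0,0,0,0,0,20],
    [0,0,0,0,0,0,45],
    [0,0,0,0,0,0,45],
    [0,0,0,0,0,0,45],
    [0,0,-10,0,0,0,45],
    [0,0,-25,0,0,0,45],
    [0,0,-30,0,0,0,45],
    [0,0,-30,0,0,0,45],
    [0,0,-30,0,0,0,45],
    [0,0,-20,0,0,0,45],
    [0,0,0,0,0,0,45],
    [0,0,0,0,0,0,45],
  ],
)

```text
clock: 10.9
ee_pos: [0.4312, 0.0526, 0.2069]
tool_rot: [2.583, 0.237, 0.066]
contact_force: [-0.1, -1.6, -0.3]
grip_width: 0.525
finger_force: 0.0
```

```bash
python3 d.py 1.5 .145; cat > fit.py <<'E'
from h import *
from cell import env
s=env.read_state();f=env.grab_frame("wrist")
W=np.eye(4);W[:3,:3]=R.from_rotvec(s["tool_rot"]).as_matrix();W[:3,3]=s["ee_pos"]
f["T"]=W@f["hand_eye"];np.savez("w2.npz",**f)
TP=locker(np.load("lk.npy"))@L2P
im=f["img"][:,:,::-1].copy()
m=mask(f).astype(float)
c=proj(f,tf(TP,np.array([[.055,-.1,.02]])))[0].astype(int);s=np.s_[c[1]-60:c[1]+60,c[0]-60:c[0]+60]
for push in(0,.010,.012,.014):
  e=[]
  for ph in np.arange(1.2,1.7,.02):
    a=np.zeros((1680,2240),np.uint8)
    for P in(bar(ph,-.1,push),disc(-.1,push)):
        cv2.fillConvexPoly(a,cv2.convexHull(((proj(f,tf(TP,P+[.0009,0,0]))+.5)*4).astype(np.int32)),255)
    e.append(np.abs(cv2.resize(a,(560,420),interpolation=cv2.INTER_AREA)/255.-m)[s].sum())
  print(push,1.2+.02*np.argmin(e),min(e))
h=cv2.convexHull(proj(f,tf(TP,bar(1.5,-.1,.014))).astype(np.float32)).astype(int);cv2.polylines(im,[h],True,(255,0,0),1)
cv2.imwrite("pics/w2.png",im)
E
python3 fit.py
```

```text
t 10.9 q [ 0.39  0.17  1.86 -0.56  1.29  1.99] p [0.4312 0.0526 0.2069] rot [-0.05 -0.11 -3.82] shift(now axes) [ 0.7 -1.  10.6] F [-0.1 -1.6 -0.3] 0.5247062088976927 0.0
0 1.52 366.3058823529411
0.01 1.52 233.30196078431374
0.012 1.52 213.9803921568627
0.014 1.5 195.5450980392157
```

View pics/w2.png

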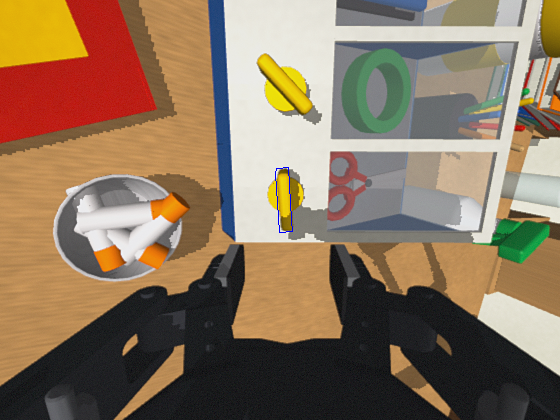

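The near wing at (285,200) is fully in and lies across the slope: the best fit is push 14 mm, turn 1.50. The middle wing still stands out, the bowl and book look undisturbed in this view, and the gripper is open and clear.

```bash
python3 -c "
from cell import env;print(env.sign_off())"
```

```text
the job is handed in; nothing more can be done
None
```

The scissors' bay (near) is locked: its wing was lined up with the slot, pushed fully in and turned clockwise to its stop across the slope; the other two fasteners were left alone, the gripper let go, and the job is handed in.

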